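# Swing the desk lamp over the print and switch it on

### The job

Gently push the desk lamp's arm round with a fingertip until its round head hangs over the middle of the small framed print lying flat on the desk, as near as the arm's swing allows. Then press the lamp's round push switch, which stands on the desk, right down and let it come up again, leaving the lamp where it is. Do not press the switch before the lamp is over the print, grip nothing, and leave the other things on the desk where they are.

Things in the scene. Friction and masses are not known exactly. Their poses are not given: they have to be found in the camera images.
- lamp: desk lamp, fixed: dark round foot 120 mm across, metal column 20 mm thick. Origin on the desk at the column's axis, which is the arm's pivot axis; z up. The arm turns level on top: a metal flat bar 10 mm wide, 24 mm tall (238 to 262 mm above the desk), running out 190 mm from the axis; its hub (17 mm radius) reaches 267 mm; nothing of the lamp is higher
- lamp_arm (a joint): angle of the lamp's arm (rad). At 0 the arm points along the lamp's own -x axis; it grows anticlockwise seen from above, so the arm's direction in the lamp's frame is pi + this value. Travel -2.3 to 2.3. Stiff friction pivot (about 0.15 N m): some 1.5 N on the bar moves it, and it stays where it is left
- lamp_head (a point): centre of the underside of the lamp's head, 190 mm from the pivot axis, 218 mm above the desk. The head is a flat dark disc 90 mm across hanging below the bar's end, 218 to 238 mm above the desk
- print: small framed print lying face up, fixed to the desk: wooden frame 120 mm by 150 mm, 14 mm high, with a paper picture inside. Origin at the centre of its underside. It lies to one side of the lamp, 165 to 210 mm from the lamp's axis; a closed book of similar size lies on the other side
- switch (a joint): travel of the push switch's cap (m): 0 up, 0.006 fully down, springs back; fully down takes 5 N, and it counts as pressed beyond 0.004
- switch_top (a point): centre of the top of the switch's cap, 22 mm above the desk when up: a plain metal cap 32 mm across on a round black housing (48 mm across, 12 mm high) fixed to the desk, between the lamp's foot and the robot. Pressed straight down
- book: closed green book lying flat, 110 x 140 x 28 mm, loose, a bystander. Origin at the centre of its underside
- mug: white mug, 76 mm across, 90 mm high, a bystander. Origin at the centre of its underside
- stapler: black stapler, 34 x 125 mm, 49 mm high, a bystander. Origin at the centre of its underside
- paperweight: green glass dome, 70 mm across, 43 mm high, a bystander. Origin at the centre of its underside
- clock: small steel desk clock on a wooden foot 45 x 85 mm, 88 mm high, a bystander. Origin at the centre of its underside
- pen_pot: empty wooden pen pot, 72 mm across, 100 mm high, a bystander. Origin at the centre of its underside
- magnifier: magnifying glass lying flat, lens 72 mm across, handle to 127 mm from the lens centre along its x, 14 mm high, a bystander. Origin under the lens centre

How it is judged:
By the outcome, as a careful person would: the job done as asked, in the order asked, and still so for the second after the job is handed in, with the robot touching nothing.
It also fails if it takes over 48 s, if anything falls off the work surface, if the arm or the gripper's body presses on something with over 40 N, if the wrist force passes 120 N, or if a joint passes its speed limit or range.

### The arm

A 6-joint arm with a two-finger parallel gripper is mounted at the origin on the work surface. World frame = base frame: x ahead of the robot, y to its left, z up, the work surface at z = 0. Lengths are in mm, angles in rad, forces in N, time in s.
With the tool pointing down it reaches from about 400 to 825 mm from the base axis. Payload 7 kg.
Tool frame: the origin (TCP) lies at the very end of the fingers, on their centre line; the grasp point (between the pads) lies 19 mm behind it; z points along the fingers, y is the line along which they close (so a half turn about z gives the same grasp; the last joint's range is limited). The gripper opens to 88 mm and grips with 3 to 60 N. Pads are 19 mm wide; open, the fingers measure 130 mm over their backs; the gripper's body (78 mm by 193 mm) begins 47 mm behind the grasp point.
Start: joints at [0.288, 0.359, 0.012, 0, -1.224, -0.288], TCP at [674.978, -0.019, 226.561] pointing down, gripper open.
Joint ranges: [-3.07, 3.07], [-1.43, 2.12], [-1.02, 1.25], [-3.03, 1.67], [-3.05, -0], [-3.03, 3.03]. Speed limits (rad/s): [2.39, 2.39, 3.01, 3.14, 3.14, 3.14].

### API

Orientations are given as a unit quaternion [x, y, z, w].
In Python, from plant import bot gives the robot as it stands. Calls block until the motion is done:
- bot.move_ptp(position, orientation): joint-space move of the TCP to a pose.
- bot.line_to(position, velocity=150, ori=None): straight line of the TCP; ori=None keeps the orientation; velocity is the mean speed in mm/s.
- bot.move_joints(angles): joint-space move.
- bot.move_gripper(opening, force=None): finger opening in mm; force is the grip in N (None keeps the last); returns when the fingers have stopped.
- bot.pause(seconds).
- bot.solve_ik(position, orientation): joint angles nearest the present ones, or None.
- bot.read_state(): the state.
- bot.camera(name): name is "scene" or "side" or "wrist"; returns the picture (480x640x3 uint8, red, green, blue); there is no depth.
- bot.get_calibration(name): a dict with "fx", "fy", "cx", "cy" (pixels), "distortion" ([k1, k2, p1, p2, k3] as OpenCV has them; the pictures are not rectified), "view" (4x4, takes a point from world to camera coordinates); the wrist camera has in their place "T_tool_cam" (4x4, takes a point from camera to tool coordinates, whose origin is the TCP and whose axes are the flange's). Camera axes: x right, y up, looking along -z (the intrinsics and any distortion apply to the point x, -y, -z); pixel columns grow to the right and rows downward; lengths in mm; the calibration is good to about 2 mm. A picture is of the moment at which its call begins: read the wrist's pose just before it. get_calibration takes no time and is no camera call.
A pose or a line that the arm cannot do raises bot.Unreachable and nothing moves.
- bot.close_job(): hands the job in; it is judged then, once.
The state is a dict: "t": time; "joint_pos": joint angles; "qvel": joint speeds; "tau": joint torques, N m; "tcp_pos": TCP position; "eef_rot": TCP orientation; "contact_force": force on the tool from outside, world axes, zero at the start; "moment": the same for the moment, N m; "width": finger opening in mm; "finger_force": force on a finger pad.
Only numpy, scipy, OpenCV 4.12 (cv2) and the standard library are available. Lean on these libraries where they do the work, as an engineer would, in place of code of your own. Each camera call takes 0.05 s, during which the arm holds its last target. There are 200 camera calls.

## Working session

There is one attempt and no reset: what is moved stays moved. The work goes in short steps, each a Python script; the robot and the scene stay as the last script left them, time stands still between calls to the robot, and variables do not carry over. Pictures are saved under pics/ and viewed, at most 10 in all, crops included, and the job is handed in when it is done.

```bash
mkdir -p pics; ls
python3 - <<'E'
from plant import bot
import cv2,numpy as np
for n in("scene","side"):
    im=bot.camera(n);cv2.imwrite(f"pics/{n}0.png",im[...,::-1]);c=bot.get_calibration(n)
    print(n,{k:np.round(v,3).tolist() for k,v in c.items()})
s=bot.read_state();print(s["eef_rot"],s["t"])
print({k:np.round(v,3).tolist() for k,v in bot.get_calibration("wrist").items()})
E
```

```text
pics
scene {'fx': 480.798, 'fy': 480.798, 'cx': 326.205, 'cy': 240.465, 'distortion': [-0.078, 0.0, 0.0, 0.0, 0.0], 'view': [[-0.459, 0.889, 0.001, 240.037], [-0.558, -0.289, 0.778, 199.328], [0.692, 0.356, 0.628, -1667.267], [0.0, 0.0, 0.0, 1.0]]}
side {'fx': 586.086, 'fy': 586.086, 'cx': 332.089, 'cy': 236.071, 'distortion': [0.04, 0.0, 0.0, 0.0, 0.0], 'view': [[0.973, -0.23, 0.016, -613.982], [0.133, 0.614, 0.778, -197.235], [-0.189, -0.755, 0.628, -1159.356], [0.0, 0.0, 0.0, 1.0]]}
[-7.07065402e-01  7.07147753e-01  4.83230320e-04 -5.82219819e-04] 0.1
{'fx': 372.772, 'fy': 372.772, 'cx': 317.181, 'cy': 235.493, 'distortion': [-0.038, 0.0, 0.0, 0.0, 0.0], 'T_tool_cam': [[-0.001, 0.959, 0.283, 75.085], [1.0, 0.001, 0.0, -0.397], [-0.0, 0.283, -0.959, -157.248], [0.0, 0.0, 0.0, 1.0]]}
```

View pics/scene0.png

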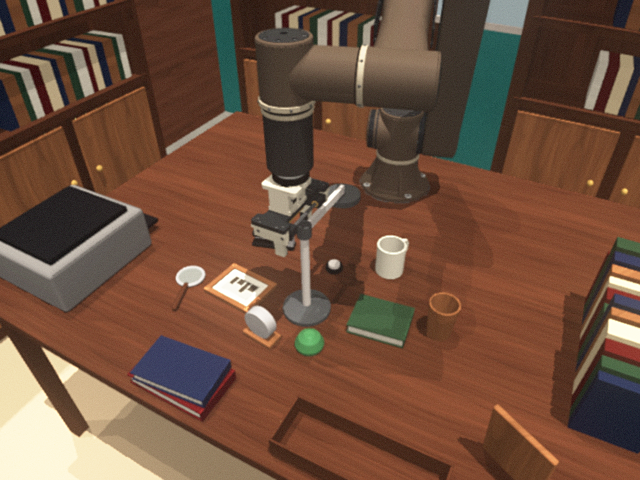

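View pics/side0.png

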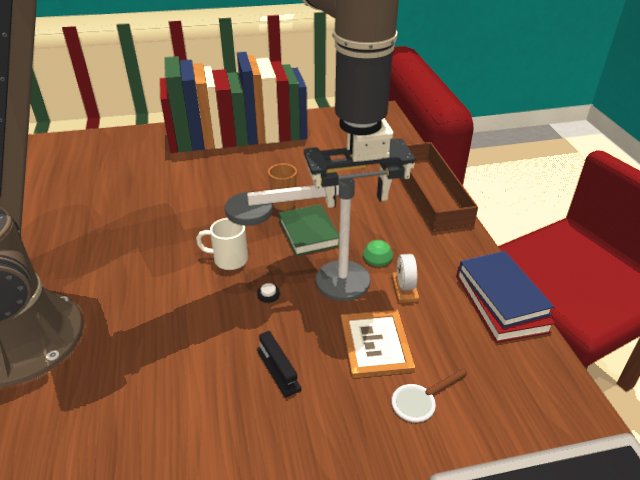

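The scene camera faces the robot. It shows the print at (241,287), the lamp foot at (307,307) and the switch cap at (334,265). In the side view the foot is at (343,280), the head at (249,207), the print at (379,343), the cap at (268,289) and the hub at (346,187).

```bash
cat > h.py <<'E'
from plant import bot
import cv2,numpy as np
def ray(n,uv):
    c=bot.get_calibration(n);K=np.array([[c["fx"],0,c["cx"]],[0,c["fy"],c["cy"]],[0,0,1]])
    if n=="wrist":
        from scipy.spatial.transform import Rotation as R
        s=bot.read_state();T=np.eye(4);T[:3,:3]=R.from_quat(s["eef_rot"]).as_matrix();T[:3,3]=s["tcp_pos"]
        M=T@np.array(c["T_tool_cam"])
    else: M=np.linalg.inv(np.array(c["view"]))
    p=cv2.undistortPoints(np.array(uv,float).reshape(-1,1,2),K,np.array(c["distortion"]))[:,0]
    d=np.c_[p[:,0],-p[:,1],-np.ones(len(p))]@M[:3,:3].T
    return M[:3,3],d
def onz(n,uv,z):
    o,d=ray(n,uv);return (o+d*((z-o[2])/d[:,2])[:,None])[:,:2]
def blob(im,lo,hi,box):
    x0,y0,x1,y1=box;m=np.zeros(im.shape[:2],np.uint8)
    h=cv2.cvtColor(im,cv2.COLOR_RGB2HSV);m[y0:y1,x0:x1]=cv2.inRange(h,lo,hi)[y0:y1,x0:x1]
    return max(cv2.findContours(m,cv2.RETR_EXTERNAL,cv2.CHAIN_APPROX_NONE)[0],key=cv2.contourArea)[:,0]
def rect(n,c,z):
    return cv2.minAreaRect(onz(n,c,z).astype(np.float32))
E
python3 - <<'E'
from h import *
S=cv2.imread("pics/scene0.png")[...,::-1].copy();D=cv2.imread("pics/side0.png")[...,::-1].copy()
for n,im,pb,cb,fb in(("scene",S,(200,255,280,312),(325,256,345,271),(280,285,335,325)),("side",D,(338,308,416,378),(258,280,280,296),(312,255,375,300))):
    h=cv2.cvtColor(im,cv2.COLOR_RGB2HSV)
    px={"scene":[(241,287),(210,288),(334,265),(290,312),(290,300)],"side":[(379,343),(347,345),(268,289),(325,285),(425,300)]}[n]
    print([h[v,u].tolist() for u,v in px])
    for nm,lo,hi,b,z in(("print",(9,140,150),(25,255,255),pb,14),("cap",(0,0,130),(179,90,255),cb,22),("foot",(0,0,40),(179,70,140),fb,10)):
        try:
            c=blob(im,lo,hi,b);print(n,nm,len(c),cv2.boundingRect(c),rect(n,c,z))
        except Exception as e: print(nm,e)
    print("foot guess",onz(n,[{"scene":(307,307),"side":(343,280)}[n]],6))
print("head",onz("side",[(249,207)],238),"hub",onz("side",[(346,183)],267))
a=cv2.resize(S[190:340,190:350],None,fx=3.5,fy=3.5);b=cv2.resize(D[170:390,215:430],None,fx=2.4,fy=2.4)
a=cv2.copyMakeBorder(a,0,max(0,len(b)-len(a)),0,0,0);b=cv2.copyMakeBorder(b,0,max(0,len(a)-len(b)),0,0,0)
cv2.imwrite("pics/c1.png",cv2.resize(np.hstack([a,b]),(800,int(800*len(a)/(a.shape[1]+b.shape[1]))))[...,::-1])
E
```

```text
[[21, 37, 227], [13, 146, 232], [18, 32, 212], [26, 15, 123], [13, 14, 125]]
scene print 245 (200, 263, 75, 49) ((693.686279296875, -178.915771484375), (155.39108276367188, 154.5799102783203), 80.966064453125)
scene cap 31 (328, 259, 12, 10) ((495.7314453125, 8.17064094543457), (36.79618453979492, 30.06342887878418), 27.359058380126953)
scene foot 152 (283, 288, 48, 37) ((655.7420654296875, 12.795722961425781), (123.189453125, 117.95397186279297), 27.44243812561035)
foot guess [[656.973627   14.8243539]]
[[26, 7, 254], [13, 173, 155], [18, 28, 235], [30, 14, 89], [10, 170, 144]]
side print 294 (341, 308, 75, 70) ((687.7380981445312, -177.04696655273438), (174.9022674560547, 154.06735229492188), 77.57138061523438)
side cap 41 (261, 283, 15, 13) ((492.2272033691406, 4.590837478637695), (37.226566314697266, 29.607820510864258), 81.0463638305664)
side foot 166 (316, 260, 54, 40) ((657.9258422851562, 13.744796752929688), (124.91908264160156, 117.13285827636719), 77.61367797851562)
foot guess [[658.86695278  13.82199916]]
head [[468.2275025    7.53702756]] hub [[655.51902975   6.38097058]]
```

View pics/c1.png

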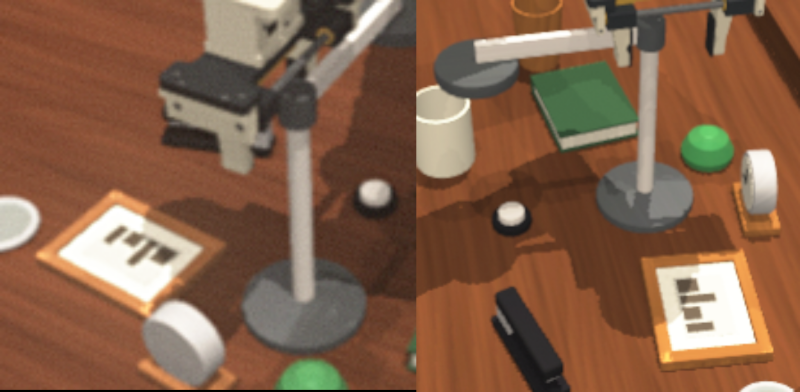

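The crops show the foot near (657,13) mm, with the arm pointing along -x and the print on the -y side. I'll lift straight up and use the wrist camera for precise positions.

Run:
```python
from h import *
s=bot.read_state();p=s["tcp_pos"]
bot.line_to([p[0],p[1],390],200)
bot.move_ptp([620,-100,420],s["eef_rot"]);bot.move_gripper(0)
bot.pause(.2)
s=bot.read_state();print(s["t"],s["tcp_pos"],s["contact_force"],s["width"])
cv2.imwrite("pics/w1.png",bot.camera("wrist")[...,::-1])
```

```text
3.2333 [620.00887054 -99.97186573 419.99932482] [ 0.07157843  0.04392727 -0.02687138] 0.6469000993443352
```

View pics/w1.png

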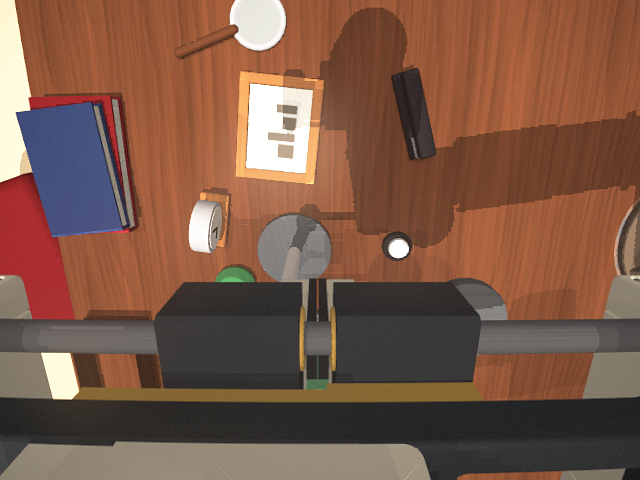

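The wrist view shows the print at (279,128), the foot at (294,248), the cap at (398,247) and the head at (475,305), partly hidden.

Run:
```python
from h import *
W=cv2.imread("pics/w1.png")[...,::-1].copy()
c=blob(W,(0,0,170),(179,90,255),(240,75,322,182));print("paper",rect("wrist",c,12))
q=onz("wrist",[(240,73),(324,79),(315,184),(237,177)],14);P=q.mean(0);print("print",P,np.linalg.norm(np.diff(np.r_[q,q[:1]],axis=0),axis=1))
c=blob(W,(0,0,150),(179,90,255),(384,234,414,262));print("cap",rect("wrist",c,22))
c=blob(W,(0,0,50),(179,75,200),(250,205,338,279));r=onz("wrist",c,10)
print("foot",cv2.minEnclosingCircle(r.astype(np.float32)),rect("wrist",c,10))
print("head edge",onz("wrist",[(506,305),(470,279)],238))
```

```text
paper ((677.0272827148438, -169.9435272216797), (120.01539611816406, 90.56896209716797), 83.89225006103516)
print [ 675.59972628 -169.42131588] [118.47296245 149.33923865 118.19167003 146.79876767]
cap ((492.7567138671875, 9.761489868164062), (31.360122680664062, 32.447227478027344), 59.72075653076172)
foot ((657.20703125, 16.10785675048828), 60.37749481201172) ((657.1749877929688, 11.150989532470703), (107.78559875488281, 118.91020965576172), 89.94015502929688)
head edge [[428.23835802  -0.99322454]
 [468.88165663 -29.82648642]]
```

```bash
cat >> h.py <<'E'
from scipy.spatial.transform import Rotation as R
L=np.array([657.,14.5])
def pose(deg,off,r=115,z=246):
    t=np.radians(deg);u=np.array([np.cos(t),np.sin(t)]);v=np.array([u[1],-u[0]])
    M=np.array([[-v[0],u[0],0],[-v[1],u[1],0],[0,0,-1.]])
    return [*(L+r*u+off*v),z],R.from_matrix(M).as_quat()
def go(deg,off,vel,z=246):
    p,q=pose(deg,off,z=z);bot.line_to(p,vel,ori=q)
E
python3 - <<'E'
from h import *
for d in(180,230,276):
    print(d,bot.solve_ik(*pose(d,14.5)))
p,q=pose(180,60,z=420);bot.move_ptp(p,q)
go(180,60,200)
go(180,25,80)
s0=np.array(bot.read_state()["contact_force"])
for d in range(180,271,9):
    go(d,14.5,60);s=bot.read_state();print(d,round(s["t"],2),np.round(np.array(s["contact_force"])-s0,2))
cv2.imwrite("pics/w2.png",bot.camera("wrist")[...,::-1]);cv2.imwrite("pics/s2.png",bot.camera("side")[...,::-1])
cv2.imwrite("pics/c2.png",bot.camera("scene")[...,::-1])
a=cv2.imread("pics/s2.png")[100:400,200:500];b=cv2.imread("pics/w2.png")[:,100:580]
cv2.imwrite("pics/m2.png",np.hstack([cv2.resize(a,(400,400)),cv2.resize(b,(400,400))]))
E
```

```text
180 [ 0.41462466  0.12836046 -0.25036462  0.         -1.19207125 -0.41462466]
230 [ 0.22782693  0.1837169  -0.18302306  0.         -1.20405636  0.6448377 ]
276 [ 0.14009672  0.32744524  0.010713    0.         -1.25406409  1.53541936]
180 5.99 [-0.55  0.63 -0.72]
189 6.44 [-0.53 -0.64 -0.12]
198 6.89 [-0.77  1.53  0.46]
207 7.34 [-0.79  1.21 -1.14]
216 7.79 [-0.49 -0.74  0.38]
225 8.24 [-0.67 -0.31  0.43]
234 8.69 [-1.14  0.52 -0.24]
243 9.14 [-0.95  0.54 -0.48]
252 9.59 [-0.82 -0.81  0.28]
261 10.04 [-1.04  0.09  0.62]
270 10.49 [-0.32  0.26  0.54]
```

View pics/m2.png

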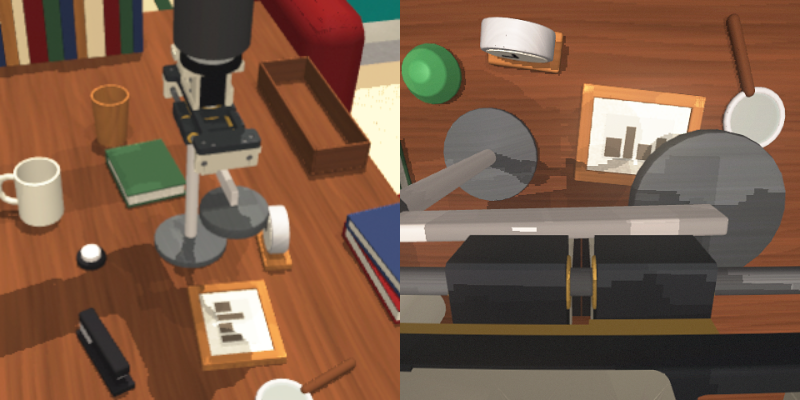

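The arm followed the finger round. The head is now at about (375,260) in the side view, short of the print along y... I'll measure its angle now.

Run:
```python
from h import *
D=cv2.imread("pics/s2.png")[...,::-1].copy();C=cv2.imread("pics/c2.png")[...,::-1].copy()
c=blob(D,(0,0,40),(179,75,135),(349,238,405,285));r=rect("side",c,228);print(cv2.boundingRect(c),r)
h=np.array(r[0])-L;print("side ang",np.degrees(np.arctan2(h[1],h[0])),np.hypot(*h))
W=cv2.imread("pics/w2.png")[...,::-1].copy()
# bar edges in wrist picture (m2 x scale 1.2, offset)
e=np.array([(725,212),(560,209),(450,210)],float)
e=np.c_[100+(e[:,0]-400)*1.2,e[:,1]*1.2]
print("bar edge pts",onz("wrist",e,262))
e=np.array([(784,190),(708,130),(633,180),(760,140),(650,150)],float)
e=np.c_[100+(e[:,0]-400)*1.2,e[:,1]*1.2];q=onz("wrist",e,238)
from scipy.optimize import least_squares
f=least_squares(lambda x:np.hypot(*(q-x[:2]).T)-x[2],[660,-170,45]).x
h=f[:2]-L;print("wrist head",f,np.degrees(np.arctan2(h[1],h[0])),np.hypot(*h))
v=cv2.resize(np.hstack([D[180:380,280:440],C[190:340,190:350] if 0 else cv2.resize(C[190:340,190:350],(213,200))]),None,fx=2.1,fy=2.1);cv2.imwrite("pics/m3.png",v[...,::-1])
```

```text
(349, 240, 53, 45) ((660.362060546875, -180.7249755859375), (116.30467987060547, 89.56206512451172), 75.39676666259766)
side ang -89.01338013185126 195.253923247782
bar edge pts [[ 669.3031807  -168.91495989]
 [ 671.103813    -88.76788733]
 [ 670.68716678  -35.38883706]]
wrist head [ 662.71918925 -168.97062749   45.54776734] -88.21454074484872 183.5597457990012
```

View pics/m3.png

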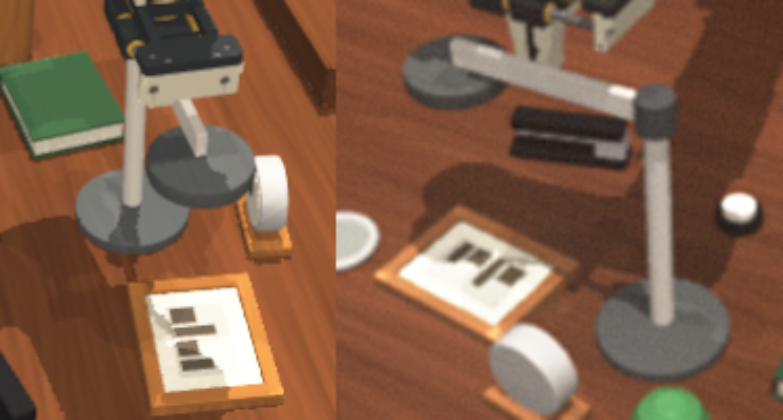

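The scene crop (right) shows the bar pointing at the print's +y side with the head above. Measured angle is about -88.3° against a target of -84.1°. I'll nudge it 3°, back off and measure from above.

Run:
```python
from h import *
go(273,14.5,30);go(273,50,80);go(273,50,200,z=420)
bot.move_ptp([640,-60,470],[-.70710678,.70710678,0,0]);bot.pause(.3)
print(bot.read_state()["t"],bot.read_state()["tcp_pos"])
cv2.imwrite("pics/w4.png",bot.camera("wrist")[...,::-1])
```

```text
14.3917 [639.9377595  -60.04923485 469.97314396]
```

View pics/w4.png

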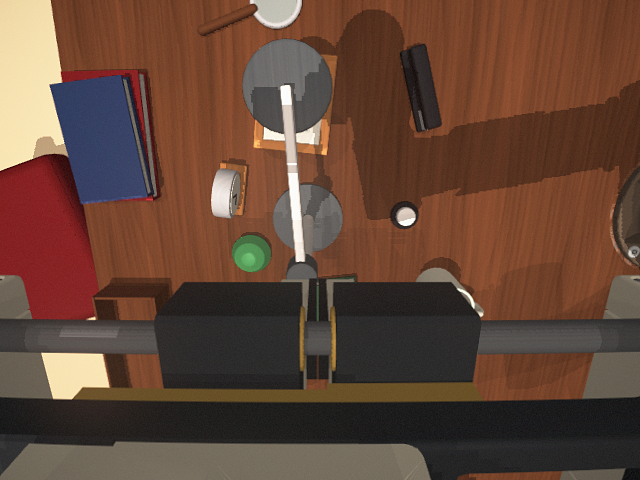

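The head is a clean disc at (288,86), the bar runs from (302,265) to (286,88), and the foot is at (308,217).

Run:
```python
from h import *
W=cv2.imread("pics/w4.png")[...,::-1].copy()
m=cv2.inRange(cv2.cvtColor(W,cv2.COLOR_RGB2HSV),(0,0,40),(179,75,160))
c=blob(W,(0,0,40),(179,75,160),(236,34,340,138));print(cv2.boundingRect(c))
q=onz("wrist",c,238).astype(np.float32);(hc,rad)=cv2.minEnclosingCircle(q);print("head",hc,rad)
c=blob(W,(0,0,50),(179,75,200),(265,180,348,255));c=c[(abs(c[:,0]-295)>12)];q=onz("wrist",c,10)
from scipy.optimize import least_squares
f=least_squares(lambda x:np.hypot(*(q-x[:2]).T)-60,[657,14],loss="soft_l1").x;print("foot",f)
e=onz("wrist",[(302,262),(286.5,92)],262);d=e[1]-e[0];print("bar",e,np.degrees(np.arctan2(d[1],d[0])))
q=onz("wrist",[(254,147),(328,154),(336,56)],14);print("print from corners",(q[0]+q[2])/2,np.linalg.norm(np.diff(q,axis=0),axis=1))
for l in(L,f):
  for p in((676.3,-169.7),(q[0]+q[2])/2): print("target",np.degrees(np.arctan2(p[1]-l[1],p[0]-l[0])))
  d=np.array(hc)-l;print("head ang",np.degrees(np.arctan2(d[1],d[0])),np.hypot(*d))
c=blob(W,(0,0,150),(179,90,255),(390,203,420,230));print("cap",rect("wrist",c,22))
```

```text
(242, 39, 90, 99)
head (669.9540405273438, -169.7444610595703) 46.02769088745117
foot [658.38915908  16.8773241 ]
bar [[ 656.30652279    1.49048445]
 [ 668.64195659 -165.35793261]] -85.77170225921425
print from corners [ 676.89383753 -170.00572276] [119.57510482 146.56597783]
target -84.01852140449903
target -83.84600993480575
head ang -85.97821038834374 184.69929235683495
target -84.51658670781809
target -84.34515215355006
head ang -86.45393681062949 186.97977745800446
cap ((491.9765625, 10.581945419311523), (30.55331802368164, 29.201404571533203), 0.03827404975891113)
```

Run:
```python
from h import *
p,q=pose(275,45,z=420);bot.move_ptp(p,q)
go(275,45,200);go(275,14.5,40);go(275,45,80);go(275,45,250,z=420)
bot.move_ptp([640,-60,470],[-.70710678,.70710678,0,0]);bot.pause(.2)
print(bot.read_state()["t"])
W=bot.camera("wrist");cv2.imwrite("pics/w5.png",W[...,::-1])
c=blob(W,(0,0,40),(179,75,160),(236,34,350,134));print(cv2.boundingRect(c))
print("head",cv2.minEnclosingCircle(onz("wrist",c,238).astype(np.float32)))
```

```text
21.0083
(236, 40, 89, 94)
head ((676.1176147460938, -169.73023986816406), 45.728763580322266)
```

View pics/w5.png

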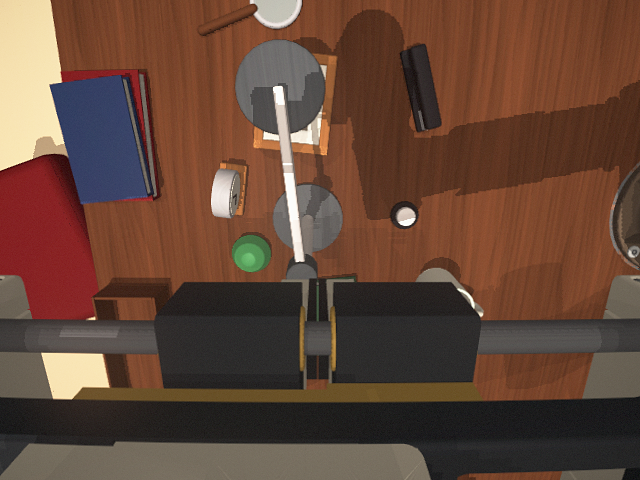

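The head is at (676,-170), over the print's centre at (676.3,-169.7). Next is the switch, pressed stepwise while watching the force.

Run:
```python
from h import *
print("mug",onz("side",[(229,243)],45))
q=[-.70710678,.70710678,0,0];x,y=493,9
bot.move_ptp([x,y,300],q);bot.line_to([x,y,40],200);bot.line_to([x,y,24],30);bot.pause(.2)
f0=bot.read_state()["contact_force"][2]
for z in(20,18,17,16.5,16,15.5,15,14.5,14):
    bot.line_to([x,y,z],20);bot.pause(.15)
    s=bot.read_state();f=s["contact_force"][2]-f0;print(z,round(s["tcp_pos"][2],2),round(f,2))
    if f>9: break
bot.line_to([x,y,40],40);bot.line_to([x,y,350],250);bot.pause(.3)
print(bot.read_state()["t"])
cv2.imwrite("pics/s6.png",bot.camera("side")[...,::-1])
```

```text
mug [[426.24526566 146.73973374]]
20 20.2 2.16
18 18.17 4.43
17 17.14 3.29
16.5 16.62 4.61
16 16.26 6.78
15.5 16.14 12.08
29.275
```

View pics/s6.png

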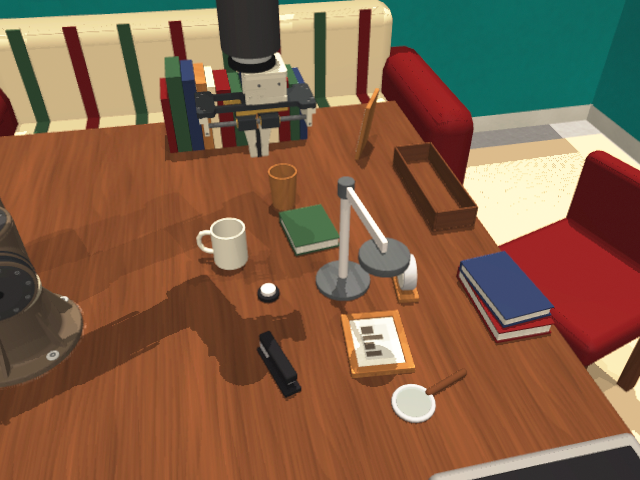

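The switch reached its stop (force rose sharply at about 16.1 mm) and came up again. The lamp head at (384,256) is unchanged, the bystanders are in place and the robot is clear.

```bash
python3 -c "
from plant import bot
print(bot.close_job())"
```

```text
the job is handed in; nothing more can be done
None
```

The job is handed in: the lamp's head hangs over the middle of the print, within about 1 mm by my camera measurements. The switch was then pressed fully down and released, and nothing else on the desk was moved.

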